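# Unclamp the control box lid and hold it at its balance point

### The arm

A 6-joint arm with a two-finger parallel gripper is mounted at the origin on a cart in front of the work surface, level with it; the furniture and walls round the work are solid. World frame = base frame: x ahead of the robot, y to its left, z up, the work surface at z = 0. Lengths are in m, angles in rad, forces in N, time in s.
With the tool pointing down it reaches from about 0.325 to 0.75 m from the base axis. Payload 7.6 kg.
Tool frame: the origin (TCP) lies at the very end of the fingers, on their centre line; the grasp point (between the pads) lies 19 mm behind it; x points along the fingers, z is the direction in which the jaws open and shut, and the axes are right-handed (so a half turn about x gives the same grasp; the last joint's range is limited). The gripper opens to 85 mm and grips with 20 to 120 N. Pads are 22 mm wide; open, the fingers measure 114 mm over their backs; the gripper's body (76 mm by 85 mm) begins 54 mm behind the grasp point. The pads swing forward as they close: fully open they stand 13 mm farther back than shut.
Start: joints at [1.221, 0.052, 1.401, -0, 1.689, -0.07], TCP at [0.145, 0.505, 0.208] pointing down, gripper open.
Joint ranges: [-2.9, 2.9], [-0.91, 2.17], [0.12, 2.37], [-1.06, 4.2], [0.26, 2.73], [-2.93, 2.93]. Speed limits (rad/s): [2.57, 2.57, 3.01, 3.14, 3.14, 3.14].

### API

Orientations are given as a unit quaternion [x, y, z, w].
In Python, from workcell import get_state, snapshot, get_calibration, sign_off gives the robot as it stands. The module is installed in compiled form; this text tells all that it offers.
- The arm moves only by the shell command python3 -m creep 'ROWS' [FORCE]. ROWS is JSON, one flat list of numbers, 7 for each row, row after row: the gripper command: -1 is shut, 1 is fully open, values between are in proportion, then the shift along the tool's x, y, z in mm, then the turn, a rotation vector about the tool's x, y, z in degrees. In form: [gripper, dx, dy, dz, rx, ry, rz, gripper, dx, dy, dz, rx, ry, rz, ...]. A call has 1 to 20 rows; each row is the pose to reach, as a shift and turn from the pose measured when the call began, along the tool's axes at that moment; what a row does not reach only later rows make up. A row lasts 1/8 s, in which the tool goes at most 62.5 mm and 10.7 degrees, less where a joint would pass 70% of its speed; a pose out of reach is approached as far as the arm can. A call with a gripper value outside its range is refused whole. The fingers move at their own pace and stop on an object; FORCE is the grip in N (left out, the last holds). Time passes only in rows, so rows that repeat a pose let the fingers close. It gives the time, the measured TCP pose, the force and the opening at its end, in the units of the state.
- get_state(): the state, without advancing time (a new reading comes with each control period).
- snapshot(name): name is "scene" or "top"; returns the picture (480x640x3 uint8, blue, green, red); there is no depth.
- get_calibration(name): a dict with "mtx" (3x3 intrinsics, pixels), "k1" (the pictures are not rectified: a ray, as slopes to the right and down, at radius r is drawn at 1 + k1 r^2 times it, then the intrinsics apply), "extrinsics" (4x4, takes a point from camera to world coordinates). Camera axes: x right, y up, looking along -z (the intrinsics and any distortion apply to the point x, -y, -z); pixel columns grow to the right and rows downward; lengths in m; the calibration is good to about 2 mm. A picture is of the moment at which its call begins. get_calibration takes no time and is no camera call.
- sign_off(): hands the job in, once; it reports no verdict.
The state is a dict: "time": time; "joint_positions": joint angles; "joint_vel": joint speeds; "tau": joint torques, N m; "eef_pos": TCP position; "tool_rot": TCP orientation; "wrist_force": force on the tool from outside, world axes, zero at the start; "ft_torque": the same for the moment, N m; "opening": finger opening in m.
Only numpy, scipy, OpenCV 4.12 (cv2) and the standard library are available. Lean on these libraries where they do the work, as an engineer would, in place of code of your own. Each camera call takes 0.05 s, during which the arm holds its last target. There are 200 camera calls.

### The job

The grey control box's lid needs holding while its stay is fitted: turn the clamp knob beside the lid a full quarter turn clockwise, so that its tongue is right off the lid, then take the lid by its ball knob and swing it up to its balance point, where its weight stands straight above the hinge (a little before the lid plate is upright). Do not let it swing over and fall open to the rear; finish there, standing still with the ball knob gripped, and do not let go. Leave the multimeter, the tape measure and the spanner where they lie.

Things in the scene. Friction and masses are not known exactly. Their poses are not given: they have to be found in the camera images.
- control_box: Grey painted steel box fixed to the bench, 110 mm deep (x), 160 mm wide (y), 112 mm high with the lid shut. Origin under its centre, on the bench; x points from its front (ball knob, cable glands) to its rear (hinge), y to its left, z up. Turned by up to 0.3 rad from facing the robot.
- lid_hinge (a point): Middle of the lid's hinge line, 61 mm behind the box's centre and 90 mm above the bench. The hinge line runs along the y axis of this point, which is the box's y axis; the point has the box's orientation and does not turn with the lid.
- lid (a joint): Lid angle, rad: 0 shut (start), growing as the front edge swings up and to the rear, stop at 2.0. An upside-down tray, 114 x 164 mm and 22 mm deep, 0.4 to 0.65 kg, on a nearly frictionless hinge. It balances at 1.36 (plate 12 degrees short of upright): below, it falls shut; above, it falls open to the rear. It cannot rise while the clamp's tongue lies over its right edge.
- lid_weight (a point): Centre of weight of the lid with its ball knob: 73 mm in front of the hinge line and 16 mm above it when the lid is shut; turns with the lid. The lid balances when this point is straight above the hinge line.
- ball_knob (a point): Black ball knob, 30 mm diameter, on a 9 mm thick stem at the middle of the lid's front edge, fixed to the lid. This point is its centre: 160 mm in front of the hinge line and 10 mm above it when shut, 42 mm before the lid's front face; at balance 250 mm above the bench, 24 mm in front of the hinge line. Pinched from its two sides (along the hinge line), it turns between the fingers as the lid swings.
- clamp (a joint): Angle of the clamp knob in rad, clockwise as seen from above: 0 with the tongue pointing left (the box's +y) over the lid, 1.57 (stop) with the tongue pointing to the rear, off the lid. Starts between 0 and 0.25. It is free of the lid beyond about 1.2. Turning it takes about 0.06 N m; it stays where it is left.
- clamp_grip (a point): Centre of the clamp knob's black wing grip, on its upright turning axis, 99 mm to the right (-y) of the box's centre, 144.5 mm above the bench. Wing: 42 mm long (along this point's y axis, the direction of the steel tongue), 12 mm thick (x), 24 mm high; fingers close to the 12 mm. The tongue reaches 31 mm from the axis, its top 25 mm below this point. Turns with the knob.
- multimeter: Yellow and black hand multimeter, 118 x 76 x 37 mm, lying loose to the right of the box; leave it. Origin under its centre.
- tape_measure: Yellow tape measure, 34 x 80 x 59 mm, standing loose to the left of the box; leave it. Origin under its centre.
- spanner: Plain steel spanner, 190 x 28 x 8 mm, lying loose left of the tape measure; leave it. Origin under its centre.

How it is judged:
By the outcome, as a careful person would: the job done as asked, in the order asked, and still so for the second after the job is handed in, while the arm keeps its last pose, push and grip.
It also fails if it takes over 53 s, if anything falls off the work surface, if the arm or the gripper's body presses on something with over 40 N, if the wrist force passes 120 N, or if a joint passes its speed limit or range.

## Working session

There is one attempt and no reset: what is moved stays moved. The work goes in short steps, Python scripts to look and compute and a shell command to move; the robot and the scene stay as the last step left them, time stands still between calls to the robot, and variables do not carry over. Pictures are saved under pics/ and viewed, on a budget of 16 in all, crops included, one or two more only if the job needs it, and the job is handed in when it is done.

```bash
mkdir -p pics && python3 - <<'E'
from workcell import *
import cv2,numpy as np
for n in("scene","top"):
    cv2.imwrite(f"pics/{n}0.png",snapshot(n)); c=get_calibration(n); print(n,np.round(c["mtx"],1).tolist(),c["k1"],np.round(c["extrinsics"],3).tolist())
s=get_state();print(s)
E
```

```text
scene [[580.8, 0.0, 326.9], [0.0, 580.8, 242.1], [0.0, 0.0, 1.0]] -0.0856356171890188 [[-0.837, 0.39, -0.383, -0.02], [-0.547, -0.609, 0.575, 0.866], [-0.009, 0.691, 0.723, 1.114], [0.0, 0.0, 0.0, 1.0]]
top [[447.4, 0.0, 313.9], [0.0, 447.4, 246.3], [0.0, 0.0, 1.0]] 0.012732941146956389 [[-0.004, 0.99, -0.141, 0.366], [-1.0, -0.007, -0.018, 0.064], [-0.019, 0.141, 0.99, 0.988], [0.0, 0.0, 0.0, 1.0]]
{'time': 0.1, 'joint_positions': array([ 1.22069187e+00,  5.28295383e-02,  1.40162848e+00, -9.06436150e-06,
        1.68859500e+00, -7.02603567e-02]), 'joint_vel': array([-2.34538590e-03, -1.56561646e-03, -3.63371310e-03, -9.11436100e-05,
        4.02581147e-04,  1.20937165e-03]), 'tau': array([ 1.49006599e-03, -3.82581818e+01, -3.60986674e+01, -6.29577994e-05,
        4.78619942e-03,  3.38720463e-05]), 'eef_pos': array([0.14486482, 0.50430376, 0.20702482]), 'tool_rot': array([-0.42566361,  0.56527797,  0.4250965 ,  0.56441498]), 'wrist_force': array([ 0.34601672, -0.57233731, -0.22704235]), 'ft_torque': array([-0.04734671,  0.00562555, -0.00342568]), 'opening': 0.08513333141183758}
```

View pics/scene0.png

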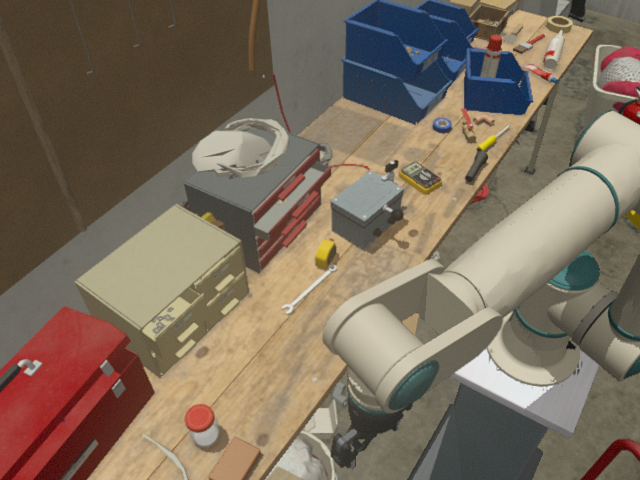

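View pics/top0.png

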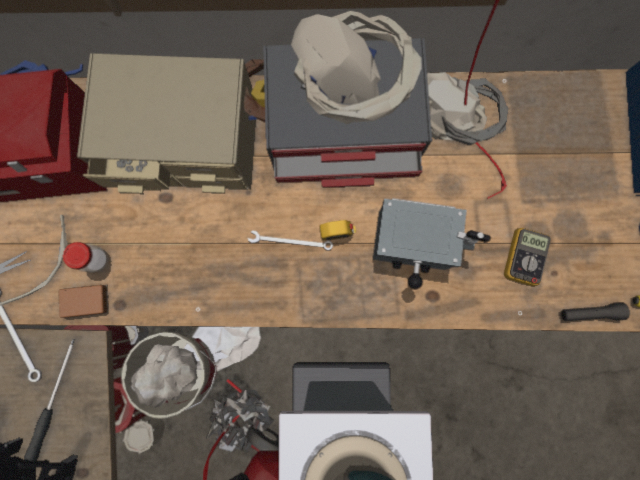

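The scene view shows the grey box at about (368,208), with the multimeter and tape beside it. In the top view the lid is centred at about (422,233), the ball knob is at (416,282) and the wing is near (478,237). I'll zoom in on the top view.

```bash
cat > h.py <<'E'
from workcell import *
import cv2,numpy as np
from scipy.spatial.transform import Rotation as R
def ray(n,px):
    c=get_calibration(n);K=np.array(c["mtx"]);E=np.array(c["extrinsics"])
    u=(np.array(px,float)-K[:2,2])/[K[0,0],K[1,1]];d=u.copy()
    for _ in range(20): d=u/(1+c["k1"]*(d@d))
    v=E[:3,:3]@[d[0],-d[1],-1];return E[:3,3],v
def onz(n,px,z):
    o,v=ray(n,px);return o+v*(z-o[2])/v[2]
def proj(n,p):
    c=get_calibration(n);K=np.array(c["mtx"]);E=np.array(c["extrinsics"])
    q=E[:3,:3].T@(np.array(p)-E[:3,3]);d=np.array([q[0],-q[1]])/-q[2]
    d=d*(1+c["k1"]*(d@d));return d*[K[0,0],K[1,1]]+K[:2,2]
def tri(a,b):
    o1,v1=ray("top",a);o2,v2=ray("scene",b)
    t=np.linalg.lstsq(np.c_[v1,-v2],o2-o1,rcond=None)[0]
    p,q=o1+t[0]*v1,o2+t[1]*v2;return (p+q)/2,np.linalg.norm(p-q)
def rel(p,s=None):
    "shift in mm along tool axes to world point p (TCP)"
    s=s or get_state();return R.from_quat(s["tool_rot"]).inv().apply(np.array(p)-s["eef_pos"])*1000
E
python3 - <<'E'
from h import *
im=cv2.imread("pics/top0.png")[190:300,365:505]
a=cv2.resize(im,None,fx=5,fy=5,interpolation=cv2.INTER_CUBIC)
cv2.imwrite("pics/top0z.png",a)
g=cv2.imread("pics/top0.png").max(2)
m=(g<50).astype(np.uint8)
n,l,st,ce=cv2.connectedComponentsWithStats(m)
for i in range(1,n):
    x,y=ce[i]
    if st[i,4]>25 and 365<x<505 and 190<y<300: print(st[i],ce[i].round(1))
s=get_state();print(R.from_quat(s["tool_rot"]).as_matrix().round(3))
E
```

```text
[374 221  40  48 234] [391.2 256.8]
[467 231  23  11 104] [476.6 236.2]
[420 262  31  11 144] [430.6 266.4]
[408 273  14  16 154] [414.6 280.7]
[[-0.    -0.961  0.276]
 [-0.001  0.276  0.961]
 [-1.     0.    -0.001]]
```

View pics/top0z.png

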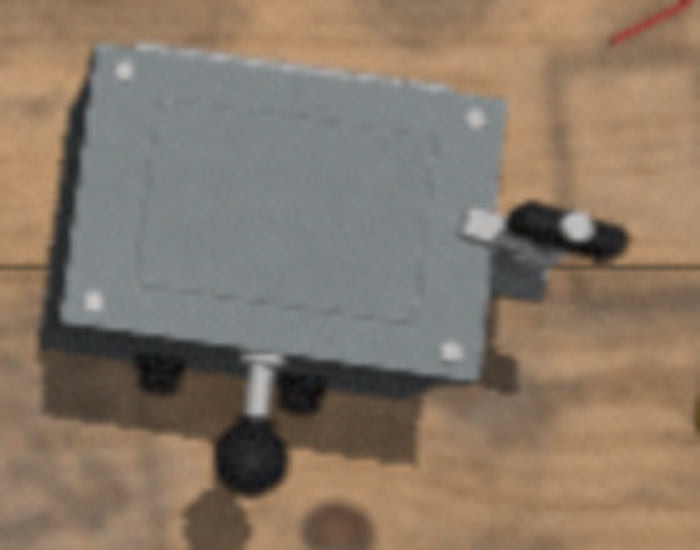

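The crop shows the lid corners at crop pixels (97,45), (505,100), (480,380) and (62,325), the ball at (251,457), and the wing from (512,217) to (627,242) with its cap at (578,227).

```bash
python3 - <<'E'
from h import *
f=lambda X,Y:(365+(X+.5)/5-.5,190+(Y+.5)/5-.5)
C=np.array([onz("top",f(*p),.112) for p in[(97,45),(505,100),(480,380),(62,325)]])
print(C.round(4)); print([np.linalg.norm(C[i]-C[i-1]).round(4) for i in range(4)])
c=C.mean(0); y=(C[0]-C[1]+C[3]-C[2]);yaw=np.arctan2(-y[0],y[1])
x=(C[0]+C[1]-C[2]-C[3]);print("yaw",yaw,np.arctan2(x[1],x[0]))
S=np.array([onz("top",f(*p),.113) for p in[(124,69),(476,117),(451,351),(94,300)]])
y=(S[0]-S[1]+S[3]-S[2]);x=(S[0]+S[1]-S[2]-S[3]);print("screws yaw",np.arctan2(-y[0],y[1]),np.arctan2(x[1],x[0]),S.mean(0))
b=onz("top",f(251,457),.1);print("ball",b,"centre",c)
w=[onz("top",f(*p),.154) for p in[(512,217),(627,242),(578,227)]];print("wing",np.round(w,4))
d=w[0]-w[1];wa=np.arctan2(-d[0],d[1]);print("wing yaw",wa)
for yaw in(np.arctan2(x[1],x[0]),):
  ex=np.array([np.cos(yaw),np.sin(yaw),0]);ey=np.array([-ex[1],ex[0],0])
  print("ball in lid frame",(b-c)@ex,(b-c)@ey)
  print("wing",[( (q-c)@ex,(q-c)@ey) for q in w])
E
```

```text
[[ 0.5863 -0.0606  0.112 ]
 [ 0.5624 -0.2214  0.112 ]
 [ 0.4508 -0.206   0.112 ]
 [ 0.4734 -0.044   0.112 ]]
[np.float64(0.1141), np.float64(0.1626), np.float64(0.1126), np.float64(0.1637)]
yaw -0.14324880936260276 -0.14188317234191364
screws yaw -0.1497660965305043 -0.15260713196477113 [ 0.51918314 -0.13300774  0.113     ]
ball [ 0.4219529  -0.11854873  0.1       ] centre [ 0.51821637 -0.13301285  0.112     ]
wing [[ 0.5081 -0.2081  0.154 ]
 [ 0.4982 -0.2502  0.154 ]
 [ 0.5041 -0.2324  0.154 ]]
wing yaw -0.2287711910313328
ball in lid frame -0.09734347089917793 -0.0003375220334802101
wing [(np.float64(0.0013659845585604668), np.float64(-0.07572748712423864)), (np.float64(-0.0019253349380153348), np.float64(-0.11885744630741707)), (np.float64(0.0011206441311914926), np.float64(-0.100355006048798))]
```

```bash
python3 - <<'E'
from h import *
print("cab corner",tri((428,138),(331,152)))
for p in[(.42,.2,.26),(.504,-.231,.215)]: print(rel(p).round(0))
print("heading z deg",np.degrees(np.arctan2(.961,.276)))
E
python3 - <<'E'
import cv2
im=cv2.imread("pics/scene0.png")[110:260,170:450]
cv2.imwrite("pics/s0z.png",cv2.resize(im,None,fx=2.8,fy=2.8,interpolation=cv2.INTER_CUBIC))
E
```

```text
cab corner (array([ 0.65705904, -0.13833101,  0.19505423]), np.float64(0.04364758391967427))
[ -53. -348. -217.]
[  -7. -548. -608.]
heading z deg 73.97589034242507
```

View pics/s0z.png

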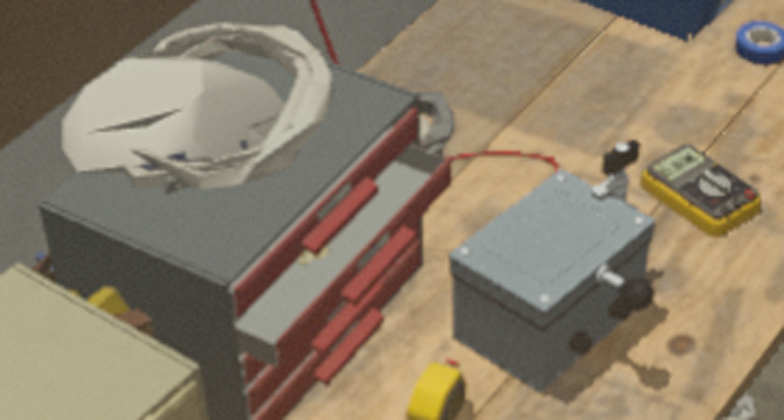

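The crop shows the drawer cabinet behind and to the left of the box, its front-right top corner at about scene pixel (320,145). I'll lean the tool back when lifting. First move is to above the clamp.

```bash
python3 -m creep '[0,-10,-44,-27,0,0,0, 0,-25,-87,-54,8,0,0, 0,-35,-130,-81,16,0,0, 0,-45,-174,-108,24,0,0, 0,-53,-217,-135,32,0,0, 0,-53,-261,-163,40,0,0, 0,-53,-305,-190,46,0,0, 0,-53,-348,-217,52,0,0, 0,-48,-373,-265,58,0,0, 0,-42,-398,-314,64,0,0, 0,-37,-423,-363,70,0,0, 0,-32,-448,-412,75,0,0, 0,-27,-473,-461,80,0,0, 0,-20,-498,-510,84,0,0, 0,-12,-523,-559,87,0,0, 0,-7,-548,-608,87,0,0, 0,-7,-548,-608,87,0,0, 0,-7,-548,-608,87,0,0, 0,-7,-548,-608,87,0,0]' 40
python3 - <<'E'
from h import *
s=get_state();print(s["eef_pos"],s["time"],R.from_quat(s["tool_rot"]).as_matrix().round(3))
cv2.imwrite("pics/t1.png",cv2.resize(snapshot("top")[190:320,365:525],None,fx=4,fy=4,interpolation=2))
print(rel((.504,-.231,.130)))
E
```

```text
time: 2.48
eef_pos: [0.5038, -0.2303, 0.2153]
tool_rot: [0.079, 0.703, -0.08, 0.703]
wrist_force: [0.9, 0.4, 0.7]
opening: 0.0428
[ 0.50380343 -0.23029208  0.21527958] 2.475 [[ 0.     0.224  0.975]
 [-0.001  0.975 -0.224]
 [-1.    -0.001  0.   ]]
[85.35989063 -0.52084566  0.28195772]
```

View pics/t1.png

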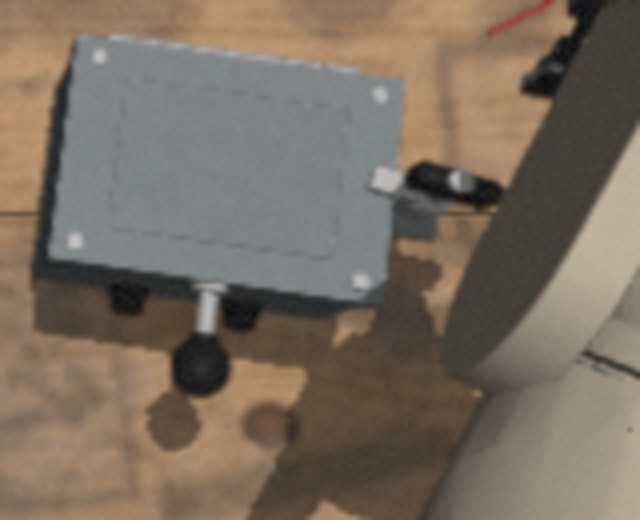

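The picture shows the wing, capped at crop (460,180), still at its starting angle, and the gripper partly hidden at upper right. I'll check where the TCP should project.

```bash
python3 - <<'E'
from h import *
s=get_state();T=R.from_quat(s["tool_rot"]).as_matrix()
for n in("top","scene"):
  for z in(-.03,0,.03): print(n,proj(n,s["eef_pos"]+T[:,2]*z).round(0))
im=snapshot("scene");u,v=proj("scene",s["eef_pos"]).astype(int)
cv2.imwrite("pics/s1.png",cv2.resize(im[v-60:v+70,u-80:u+80],None,fx=4,fy=4,interpolation=2));print(u-80,v-60)
E
```

```text
top [488. 246.]
top [491. 229.]
top [494. 213.]
scene [402. 149.]
scene [393. 144.]
scene [384. 139.]
312 83
```

View pics/s1.png

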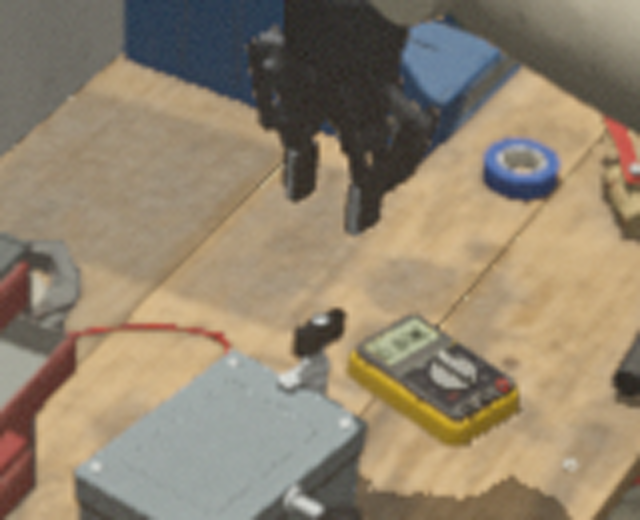

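The finger tips straddle the point above the wing: their midpoint is at about scene pixel (394,136), and the wing is at (392,166). Descend and close.

```bash
python3 -m creep '[0,30,0,0,0,0,0, 0,60,0,0,0,0,0, 0,80,0,0,0,0,0, 0,85,0,0,0,0,0, 0,85,0,0,0,0,0, -0.5,85,0,0,0,0,0, -1,85,0,0,0,0,0, -1,85,0,0,0,0,0, -1,85,0,0,0,0,0, -1,85,0,0,0,0,0]' 30; python3 - <<'E'
from h import *
s=get_state();print(s["eef_pos"],s["wrist_force"],s["ft_torque"],s["opening"])
E
```

```text
time: 3.82
eef_pos: [0.5037, -0.2306, 0.1316]
tool_rot: [0.079, 0.702, -0.08, 0.703]
wrist_force: [-4.5, 2.3, 4.8]
opening: 0.01
[ 0.50365673 -0.2305667   0.13155059] [-4.45763892  2.27184117  4.83147549] [ 0.34463863  0.93319093 -0.03517692] 0.009954157177860249
```

```bash
python3 -m creep '[-1,0,0,0,7,0,0, -1,0,0,0,15,0,0, -1,0,0,0,23,0,0, -1,0,0,0,31,0,0, -1,0,0,0,39,0,0, -1,0,0,0,47,0,0, -1,0,0,0,55,0,0, -1,0,0,0,63,0,0, -1,0,0,0,71,0,0, -1,0,0,0,78,0,0, -1,0,0,0,83,0,0, -1,0,0,0,87,0,0, -1,0,0,0,88,0,0, -1,0,0,0,88,0,0, -1,0,0,0,88,0,0]'; python3 - <<'E'
from h import *
s=get_state();print(s["eef_pos"],s["wrist_force"],s["ft_torque"],s["opening"]);T=R.from_quat(s["tool_rot"]).as_matrix();print(T.round(3),np.degrees(np.arctan2(T[1,2],T[0,2])))
E
```

```text
time: 5.7
eef_pos: [0.503, -0.2297, 0.1316]
tool_rot: [-0.545, -0.451, 0.546, -0.45]
wrist_force: [-4.0, 3.8, 3.7]
opening: 0.0098
[ 0.50304395 -0.22974061  0.13164016] [-4.03129373  3.76453498  3.69505756] [0.71252202 0.87842988 0.32791726] 0.009836829700289937
[[-0.002  0.982 -0.189]
 [-0.    -0.189 -0.982]
 [-1.    -0.001  0.001]] -100.89368284264276
```

Clamp at its stop (the commanded angle is past 90° and there is 0.33 N m of reaction). Release, rise, and work out the approach to the ball.

```bash
python3 -m creep '[-0.5,0,0,0,0,0,0, 0,0,0,0,0,0,0, 0.1,0,0,0,0,0,0, 0.2,0,0,0,0,0,0, 0.2,-20,0,0,0,0,0, 0.3,-50,0,0,0,0,0, 0.4,-80,0,0,0,0,0, 0.4,-80,0,0,0,0,0]'; python3 - <<'E'
from h import *
s=get_state();print(s["eef_pos"],s["wrist_force"],s["opening"])
T0=R.from_quat(s["tool_rot"]);yaw=-.147
def tool(t):
    ex=np.array([np.cos(yaw),np.sin(yaw),0]);t=np.radians(t)
    x=ex*np.sin(t)-np.array([0,0,1])*np.cos(t);z=np.array([np.sin(yaw),-np.cos(yaw),0]);y=np.cross(z,x)
    return np.c_[x,y,z]
ball=np.array([.4212,-.1185,.100])
for t in(20,30):
    T=tool(t);rv=(T0.inv()*R.from_matrix(T)).as_rotvec(degrees=True)
    for back in(.09,0): print(t,back,rel(ball+T[:,0]*(.019-back)).round(1),rv.round(1))
im=snapshot("top");cv2.imwrite("pics/t2.png",cv2.resize(im[190:320,365:525],None,fx=4,fy=4,interpolation=2))
E
```

```text
time: 6.7
eef_pos: [0.5042, -0.2303, 0.2145]
tool_rot: [0.545, 0.449, -0.545, 0.452]
wrist_force: [0.6, 0.7, -0.9]
opening: 0.0602
[ 0.50419834 -0.23032738  0.21446379] [ 0.55184931  0.66123089 -0.90110512] 0.06015985298794421
20 0.09 [  47.1 -127.1  -93.2] [-2.4  0.6 19.8]
20 0 [131.7 -96.6 -94.7] [-2.4  0.6 19.8]
30 0.09 [  52.3 -138.3  -92.7] [-2.4  0.8 29.8]
30 0 [130.4 -93.6 -94.8] [-2.4  0.8 29.8]
```

View pics/t2.png

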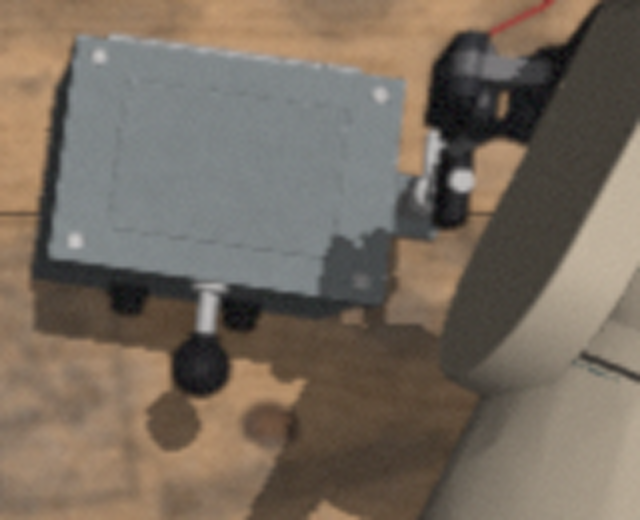

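The clamp wing now lies fore-and-aft with its cap at crop (460,180), and the tongue is fully off the lid. Next, move to the pre-grasp above the ball, leaning 30°.

```bash
python3 -m creep '[0.4,0,-20,-25,0,0,4, 0.4,5,-50,-50,-1,0,10, 0.4,15,-85,-75,-2,0.5,17, 0.4,30,-115,-93,-2.4,0.8,24, 0.4,52,-138,-93,-2.4,0.8,30, 0.4,52,-138,-93,-2.4,0.8,30, 0.4,52,-138,-93,-2.4,0.8,30]'; python3 - <<'E'
from h import *
s=get_state();print(s["eef_pos"],s["joint_positions"].round(2),s["opening"]);T=R.from_quat(s["tool_rot"]).as_matrix();print(T.round(3))
ball=np.array([.4212,-.1185,.100]);print(rel(ball+T[:,0]*.019))
E
```

```text
time: 7.62
eef_pos: [0.3862, -0.113, 0.1611]
tool_rot: [0.637, 0.307, -0.397, 0.585]
wrist_force: [-0.5, -0.1, 0.7]
opening: 0.0598
[ 0.38618704 -0.11302245  0.16112219] [-0.52 -0.82  2.22  0.19  1.24  1.19] 0.05981637930597046
[[ 0.496  0.856 -0.147]
 [-0.073 -0.127 -0.989]
 [-0.865  0.501 -0.001]]
[8.96520899e+01 1.09837687e-02 3.39731017e-01]
```

```bash
python3 -m creep '[0.4,30,0,0,0,0,0, 0.4,60,0,0,0,0,0, 0.4,82,0,0,0,0,0, 0.4,90,0,0,0,0,0, 0.4,90,0,0,0,0,0, 0.4,90,0,0,0,0,0]'; python3 - <<'E'
from h import *
s=get_state();print(s["eef_pos"],s["joint_positions"].round(2),s["wrist_force"])
cv2.imwrite("pics/a.png",cv2.resize(snapshot("top")[215:325,360:480],None,fx=5,fy=5,interpolation=2))
a=snapshot("scene")[160:270,330:450];cv2.imwrite("pics/t3.png",cv2.resize(a,None,fx=5,fy=5,interpolation=2))
cv2.imwrite("pics/t3.png",cv2.hconcat([cv2.resize(cv2.imread("pics/a.png"),(400,367)),cv2.resize(cv2.imread("pics/t3.png"),(400,367))]))
E
```

```text
time: 8.38
eef_pos: [0.4314, -0.1199, 0.0844]
tool_rot: [0.637, 0.307, -0.397, 0.585]
wrist_force: [0.2, 0.2, 0.6]
opening: 0.0601
[ 0.43139287 -0.11989655  0.08441942] [-0.46 -0.56  2.24  0.19  0.97  1.19] [0.19586993 0.20578828 0.56951263]
```

View pics/t3.png

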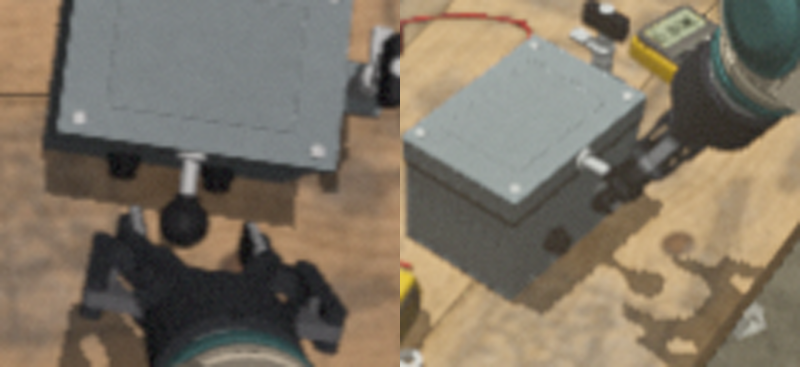

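Ball at left panel (185,218), between the two finger tips at (130,215) and (252,235). Close.

```bash
python3 -m creep '[0,0,0,0,0,0,0, -0.3,0,0,0,0,0,0, -1,0,0,0,0,0,0, -1,0,0,0,0,0,0, -1,0,0,0,0,0,0, -1,0,0,0,0,0,0]' 40; python3 - <<'E'
from h import *
s=get_state();print(s["eef_pos"],s["wrist_force"],s["opening"],s["ft_torque"])
T0=R.from_quat(s["tool_rot"]).as_matrix();yaw=-.147
ex=np.array([np.cos(yaw),np.sin(yaw),0]);ez=np.array([0,0,1.])
a0=np.arctan2(.010,.160);r=np.hypot(.16,.01)
for q in [.1,.2,.35,.5,.65,.8,.95,1.1,1.2,1.28,1.33,1.36]:
    d=lambda a:-ex*r*np.cos(a)+ez*r*np.sin(a)
    print(q,(T0.T@(d(a0+q)-d(a0))*1000).round(1))
E
```

```text
time: 9.22
eef_pos: [0.4315, -0.1187, 0.085]
tool_rot: [0.638, 0.307, -0.396, 0.585]
wrist_force: [-6.3, 7.6, 7.4]
opening: 0.0231
[ 0.43148932 -0.11867432  0.08503792] [-6.31543569  7.61396734  7.36804164] 0.023083372991599793 [1.34883616 0.34854488 0.66928649]
0.1 [-12.9   9.6  -0. ]
0.2 [-24.7  20.4  -0.1]
0.35 [-40.3  38.6  -0.2]
0.5 [-53.   59.1  -0.2]
0.65 [-62.5  81.1  -0.3]
0.8 [-68.5 104.4  -0.3]
0.95 [-71.1 128.3  -0.3]
1.1 [-70.  152.3  -0.3]
1.2 [-67.3 168.   -0.3]
1.28 [-64.1 180.4  -0.3]
1.33 [-61.5 188.   -0.3]
1.36 [-59.8 192.5  -0.3]
```

The opening of 23 mm is less than the 30 mm ball, and the ball pushes the tool back along its x axis, so it is held near the tips. Regrip 9 mm deeper.

```bash
python3 -m creep '[-0.1,0,0,0,0,0,0, 0,0,0,0,0,0,0, 0,5,0,0,0,0,0, 0,9,0,0,0,0,0, 0,9,0,0,0,0,0, -0.4,9,0,0,0,0,0, -1,9,0,0,0,0,0, -1,9,0,0,0,0,0, -1,9,0,0,0,0,0, -1,9,0,0,0,0,0]' 40; python3 - <<'E'
from h import *
s=get_state();T=R.from_quat(s["tool_rot"]).as_matrix();print(s["eef_pos"],T.T@s["wrist_force"],s["opening"],T.T@s["ft_torque"])
print(rel(np.array([.4212,-.1185,.1])))
cv2.imwrite("pics/t4.png",cv2.hconcat([cv2.resize(snapshot("top")[235:310,380:460],(400,375),interpolation=2),cv2.resize(snapshot("scene")[185:260,360:440],(400,375),interpolation=2)]))
E
```

```text
time: 10.48
eef_pos: [0.4359, -0.1191, 0.0774]
tool_rot: [0.638, 0.307, -0.396, 0.585]
wrist_force: [-4.5, 2.1, 2.7]
opening: 0.0268
[ 0.43586123 -0.11905656  0.07738297] [-4.70166323 -2.73009347 -1.43616307] 0.026849460811885915 [-0.01051937  0.4289532  -0.6815857 ]
[-26.8890065   -1.23156985   1.5020373 ]
```

View pics/t4.png

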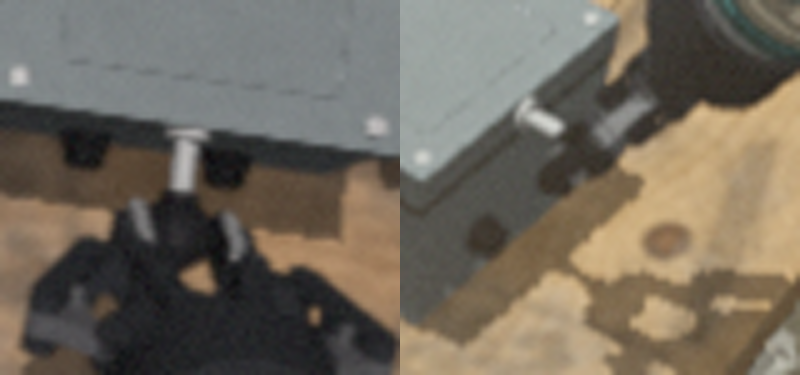

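The ball is now seated between both pads at left panel (183,222), with the stem free towards the lid. I'll compute the arc.

```bash
python3 - <<'E'
from h import *
print("drawer",tri((421,168),(331,169)),"cab",tri((426,148),(320,144.6)))
s=get_state();T0=R.from_quat(s["tool_rot"]).as_matrix();yaw=-.147
ex=np.array([np.cos(yaw),np.sin(yaw),0]);ez=np.array([0,0,1.])
a0=np.arctan2(.010,.160);r=np.hypot(.16,.01);d=lambda a:-ex*r*np.cos(a)+ez*r*np.sin(a)
for q in np.arange(1,21)*.06: print(round(q,2),(T0.T@(d(a0+q)-d(a0))*1000).round(0))
E
```

```text
drawer (array([ 0.63311931, -0.13030772,  0.14654701]), np.float64(0.009512418553438266)) cab (array([ 0.65205428, -0.12088025,  0.22184744]), np.float64(0.004187601309254471))
0.06 [-8.  6. -0.]
0.12 [-15.  12.  -0.]
0.18 [-22.  18.  -0.]
0.24 [-29.  25.  -0.]
0.3 [-35.  32.  -0.]
0.36 [-41.  40.  -0.]
0.42 [-47.  48.  -0.]
0.48 [-51.  56.  -0.]
0.54 [-56.  65.  -0.]
0.6 [-60.  74.  -0.]
0.66 [-63.  83.  -0.]
0.72 [-66.  92.  -0.]
0.78 [-68. 101.  -0.]
0.84 [-70. 111.  -0.]
0.9 [-71. 120.  -0.]
0.96 [-71. 130.  -0.]
1.02 [-71. 139.  -0.]
1.08 [-70. 149.  -0.]
1.14 [-69. 159.  -0.]
1.2 [-67. 168.  -0.]
```

Clear of the cabinet (x ≥ 0.63). Swing to about 0.54 first, to check, then go on.

```bash
python3 -m creep '[-1,-4,3,0,0,0,0, -1,-8,6,0,0,0,0, -1,-15,12,0,0,0,0, -1,-22,18,0,0,0,0, -1,-29,25,0,0,0,0, -1,-35,32,0,0,0,0, -1,-41,40,0,0,0,0, -1,-47,48,0,0,0,0, -1,-51,56,0,0,0,0, -1,-56,65,0,0,0,0, -1,-56,65,0,0,0,0, -1,-56,65,0,0,0,0]'; cat >> h.py <<'E'
def report():
    s=get_state();T=R.from_quat(s["tool_rot"]).as_matrix();yaw=-.147
    print(s["eef_pos"].round(4),"F tool",(T.T@s["wrist_force"]).round(1),"M",(T.T@s["ft_torque"]).round(2),"open",s["opening"],"t",s["time"])
    ex=np.array([np.cos(yaw),np.sin(yaw),0]);ez=np.array([0,0,1.])
    h=np.array([.5187,-.133,.09])+.061*ex
    a0=np.arctan2(.010,.160);r=np.hypot(.16,.01)
    B=s["eef_pos"]-T@[.0269,.0012,-.0015]*1
    v=B-h;q=np.arctan2(v[2],-v@ex)-a0;print("ball",B.round(4),"r",np.hypot(v[2],v@ex).round(4),"angle",q.round(3))
    for k in(q+.2,q+.4,1.2,1.28,1.33,1.36):
        print(round(k,2),(T.T@(h+T[:,2]*0-ex*r*np.cos(a0+k)+ez*r*np.sin(a0+k)-(h-ex*r*np.cos(a0+q)+ez*r*np.sin(a0+q)))*1000).round(1))
E
python3 -c "from h import *;report()"
```

```text
time: 12.08
eef_pos: [0.463, -0.1232, 0.1597]
tool_rot: [0.638, 0.308, -0.396, 0.585]
wrist_force: [-17.2, 5.3, 9.1]
opening: 0.0273
[ 0.463  -0.1232  0.1597] F tool [-16.7 -10.8  -2.8] M [-0.15  0.64 -2.28] open 0.027258613386160736 t 12.075
ball [ 0.4484 -0.1227  0.1823] r 0.1611 angle 0.548
0.75 [-10.5  30.2  -0. ]
0.95 [-14.9  61.9  -0. ]
1.2 [-11.2 102.1   0. ]
1.28 [ -7.9 114.5   0. ]
1.33 [ -5.4 122.1   0. ]
1.36 [ -3.7 126.6   0. ]
```

```bash
python3 - <<'E'
from h import *
s=get_state();T=R.from_quat(s["tool_rot"]).as_matrix();ex=np.array([np.cos(.147),-np.sin(.147),0]);ez=np.array([0,0,1.]);a0=.0624;r=.1603
d=lambda a,r:-ex*r*np.cos(a0+a)+ez*r*np.sin(a0+a)
for q in np.arange(.6,1.22,.05):print(round(q,2),(T.T@(d(q,r+.001)-d(.548,r))*1000).round(1))
E
```

```text
0.6 [-4.2  7.3 -0. ]
0.65 [-7.1 14.8 -0. ]
0.7 [-9.5 22.5 -0. ]
0.75 [-11.6  30.3  -0. ]
0.8 [-13.2  38.2  -0. ]
0.85 [-14.5  46.2  -0. ]
0.9 [-15.4  54.2  -0. ]
0.95 [-15.9  62.2  -0. ]
1.0 [-15.9  70.3  -0. ]
1.05 [-15.6  78.3  -0. ]
1.1 [-14.8  86.4  -0. ]
1.15 [-13.7  94.4  -0. ]
1.2 [-12.2 102.3  -0. ]
```

```bash
python3 -m creep '[-1,-4,7,0,0,0,0, -1,-7,15,0,0,0,0, -1,-10,23,0,0,0,0, -1,-12,30,0,0,0,0, -1,-13,38,0,0,0,0, -1,-15,46,0,0,0,0, -1,-15.5,54,0,0,0,0, -1,-16,62,0,0,0,0, -1,-16,70,0,0,0,0, -1,-15.5,78,0,0,0,0, -1,-15,86,0,0,0,0, -1,-14,92,0,0,0,0, -1,-14,94,0,0,0,0, -1,-14,94,0,0,0,0, -1,-14,94,0,0,0,0]'
python3 -c "from h import *;report()"
```

```text
time: 13.95
eef_pos: [0.539, -0.1349, 0.2249]
tool_rot: [0.639, 0.305, -0.393, 0.587]
wrist_force: [-5.8, 1.8, 13.7]
opening: 0.0249
[ 0.539  -0.1349  0.2249] F tool [-14.8   1.8  -1. ] M [ 0.2   0.34 -0.08] open 0.02486017061125898 t 13.95
ball [ 0.5242 -0.1342  0.2475] r 0.1669 angle 1.17
1.37 [ 9.4 30.6  0. ]
1.57 [24.7 58.7  0.1]
1.2 [1.  4.7 0. ]
1.28 [ 4.4 17.   0. ]
1.33 [ 7.  24.6  0. ]
1.36 [ 8.8 29.1  0. ]
```

The ball has crept towards the tips (opening 24.9 mm, apparent radius 167 mm). I'll ease the grip and push the pads deeper over it. The hinge carries the push almost radially.

```bash
python3 -m creep '[-1,2,0,0,0,0,0, -1,5,0,0,0,0,0, -1,8,0,0,0,0,0, -1,10,0,0,0,0,0, -1,10,0,0,0,0,0]' 20
python3 - <<'E'
from h import *
report()
cv2.imwrite("pics/t5.png",cv2.hconcat([cv2.resize(snapshot("top")[150:310,360:520],(400,400),interpolation=2),cv2.resize(snapshot("scene")[80:240,310:470],(400,400),interpolation=2)]))
E
```

```text
time: 14.58
eef_pos: [0.5494, -0.1366, 0.2294]
tool_rot: [0.641, 0.297, -0.387, 0.593]
wrist_force: [-9.0, 6.4, 31.3]
opening: 0.025
[ 0.5494 -0.1366  0.2294] F tool [-31.8   8.3  -5. ] M [-0.18  0.7   0.99] open 0.02498210602109678 t 14.575
ball [ 0.534  -0.1358  0.2516] r 0.1679 angle 1.234
1.43 [12.  29.7  0.1]
1.63 [29.7 56.3  0.2]
1.2 [-1.5 -5.3 -0. ]
1.28 [2.2 7.  0. ]
1.33 [ 5.  14.5  0. ]
1.36 [ 6.9 18.9  0.1]
```

View pics/t5.png

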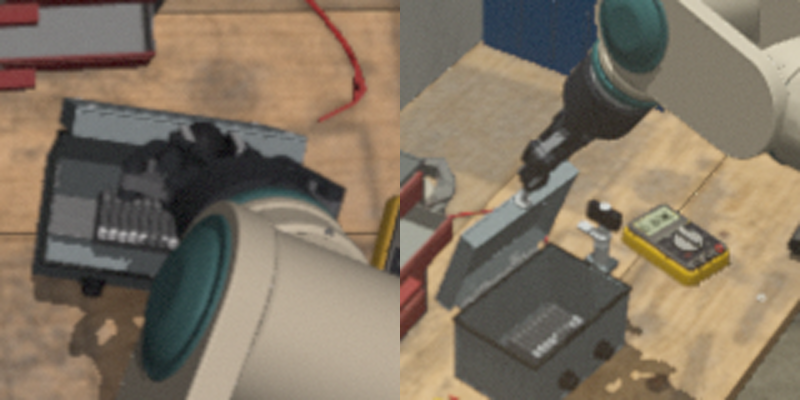

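The lid is up, with the ball in the jaws at right panel (530,180). The push only moved the lid, because static friction held the ball. I'll rock the tool about the ball while pressing radially, so friction gives way.

```bash
python3 -m creep '[-1,2,-1,0,0,0,2, -1,5,-0.5,0,0,0,5, -1,7,1,0,0,0,9, -1,8,0,0,0,0,5, -1,8,-2,0,0,0,0, -1,8,-4,0,0,0,-5, -1,8,-5,0,0,0,-9, -1,8,-4,0,0,0,-5, -1,8,-2,0,0,0,0, -1,8,-2,0,0,0,0]' 20
python3 -c "from h import *;report()"
```

```text
time: 15.92
eef_pos: [0.5555, -0.1375, 0.2312]
tool_rot: [0.643, 0.29, -0.381, 0.597]
wrist_force: [-4.0, 4.9, 19.7]
opening: 0.0224
[ 0.5555 -0.1375  0.2312] F tool [-19.1   6.9  -4.2] M [-0.08  0.65  0.99] open 0.02239554487111253 t 15.925
ball [ 0.5398 -0.1367  0.2531] r 0.1678 angle 1.27
1.47 [13.6 29.   0.1]
1.67 [32.8 54.6  0.2]
1.2 [ -3.4 -10.7  -0. ]
1.28 [0.5 1.5 0. ]
1.33 [3.5 8.9 0. ]
1.36 [ 5.4 13.3  0. ]
```

Opening fell to 22 mm, so the offset may not lie along the fingers. I'll look closely with predicted lid corners overlaid.

```bash
python3 - <<'E'
from h import *
s=get_state();T=R.from_quat(s["tool_rot"]).as_matrix();p=s["eef_pos"];yaw=-.147
ex=np.array([np.cos(yaw),np.sin(yaw),0]);ey=np.array([-ex[1],ex[0],0]);ez=np.array([0,0,1.])
h=np.array([.5187,-.133,.09])+.061*ex
L=lambda q,f,u,y:h+ey*y-ex*(f*np.cos(q)-u*np.sin(q))+ez*(f*np.sin(q)+u*np.cos(q))
out=[]
for n,(x0,y0,w) in {"scene":(330,100,110),"top":(375,180,110)}.items():
    im=cv2.resize(snapshot(n)[y0:y0+w,x0:x0+w],(400,400) if 0 else (395,395),interpolation=2);k=395/w
    def dot(P,c):
        u=((proj(n,P)-[x0,y0]+.5)*k).astype(int);cv2.circle(im,tuple(map(int,u)),2,c,-1);return u
    for q,c in((1.15,(0,0,255)),(1.25,(0,255,0)),(1.35,(255,0,0))):
        for y in(-.082,.082): dot(L(q,.118,.022,y),c);dot(L(q,.118,0,y),c)
        print(n,q,"ball",dot(L(q,.16,.01,0),c))
    print("tcp",dot(p,(0,255,255)),dot(p-T[:,0]*.027,(255,0,255)))
    out.append(im)
cv2.imwrite("pics/t6.png",cv2.resize(cv2.hconcat(out),(790,395)))
E
```

```text
scene 1.15 ball [136 192]
scene 1.25 ball [119 178]
scene 1.35 ball [101 165]
tcp [ 98 184] [116 167]
top 1.15 ball [229 130]
top 1.25 ball [236  96]
top 1.35 ball [241  62]
tcp [230  68] [239  86]
```

View pics/t6.png

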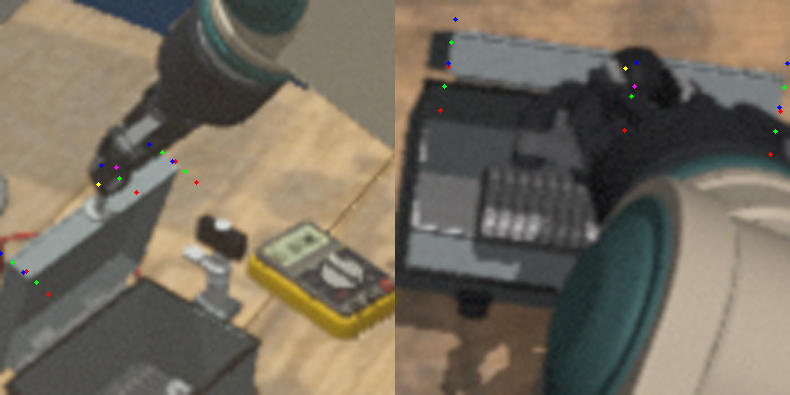

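Top view: the lid's front-face band at (450,33)–(448,75) fits a lid angle of about 1.30, so the ball sits about 18 mm behind the TCP, at the very tips. That won't hold well. With time in hand (16 of 53 s), I'll lower the lid shut, regrip deeper and redo the lift.

```bash
python3 - <<'E'
from h import *
s=get_state();T=R.from_quat(s["tool_rot"]).as_matrix();ex=np.array([np.cos(.147),-np.sin(.147),0]);ez=np.array([0,0,1.]);a0=.0624;r=.1603
d=lambda a:-ex*r*np.cos(a0+a)+ez*r*np.sin(a0+a)
print(T.round(3))
for q in 1.295-np.arange(1,21)*.0645:print(round(q,2),(T.T@(d(q)-d(1.295))*1000).round(0))
E
```

```text
[[ 0.54   0.829 -0.144]
 [-0.082 -0.118 -0.99 ]
 [-0.838  0.546  0.004]]
1.23 [ -3. -10.  -0.]
1.17 [ -6. -20.  -0.]
1.1 [ -8. -30.  -0.]
1.04 [-10. -40.  -0.]
0.97 [-10. -50.  -0.]
0.91 [-10. -61.  -0.]
0.84 [-10. -71.  -0.]
0.78 [ -9. -81.  -0.]
0.71 [ -7. -92.  -0.]
0.65 [  -4. -102.   -0.]
0.59 [  -1. -111.   -1.]
0.52 [   3. -121.   -1.]
0.46 [   7. -130.   -1.]
0.39 [  12. -139.   -1.]
0.33 [  18. -148.   -1.]
0.26 [  24. -156.   -1.]
0.2 [  31. -164.   -1.]
0.13 [  38. -172.   -1.]
0.07 [  45. -179.   -1.]
0.0 [  53. -185.   -1.]
```

```bash
python3 -m creep '[-1,-1,-10,0,0,0,0, -1,-3,-20,0,0,0,0, -1,-5,-30,0,0,0,0, -1,-7,-40,0,0,0,0, -1,-7,-50,0,0,0,0, -1,-7,-61,0,0,0,0, -1,-7,-71,0,0,0,0, -1,-6,-81,0,0,0,0, -1,-4,-92,0,0,0,0, -1,-1,-102,0,0,0,0, -1,2,-111,0,0,0,0, -1,6,-121,0,0,0,0, -1,10,-130,0,0,0,0, -1,15,-139,0,0,0,0, -1,21,-148,0,0,0,0, -1,27,-156,0,0,0,0, -1,34,-164,0,0,0,0, -1,41,-172,0,0,0,0, -1,48,-179,0,0,0,0, -1,54,-185,0,0,0,0]' 20
python3 - <<'E'
from h import *
s=get_state();T=R.from_quat(s["tool_rot"]).as_matrix();print(s["eef_pos"],T.T@s["wrist_force"],s["opening"],s["joint_positions"].round(2))
print("ball in tool",rel((.4208,-.1185,.1)));print(T.round(3))
E
```

```text
time: 18.52
eef_pos: [0.4364, -0.1215, 0.0959]
tool_rot: [0.644, 0.285, -0.377, 0.601]
wrist_force: [-67.9, 26.5, 90.4]
opening: 0.0
[ 0.43642205 -0.12151294  0.09588009] [-114.7680943    -8.13130142  -15.9237837 ] 2.8624945148443263e-05 [-0.47 -0.61  2.27  0.22  0.93  1.16]
ball in tool [-12.31438631 -10.85966642  -0.72357983]
[[ 0.553  0.821 -0.143]
 [-0.085 -0.115 -0.99 ]
 [-0.829  0.56   0.007]]
```

The ball slipped out at the end. The jaws are shut and pressing on the stem at 115 N. Back off at once.

```bash
python3 -m creep '[-1,-10,0,0,0,0,0, -1,-30,-5,0,0,0,0, -1,-60,-5,0,0,0,0, -0.5,-80,-10,0,0,0,0, 0,-80,-10,0,0,0,0, 0.4,-80,-10,0,0,0,0, 0.4,-80,-10,0,0,0,0]' 20
python3 - <<'E'
from h import *
s=get_state();T=R.from_quat(s["tool_rot"]).as_matrix();print(s["eef_pos"],s["wrist_force"],s["opening"],s["joint_positions"].round(2))
T0=R.from_quat(s["tool_rot"]);yaw=-.147;t=np.radians(30)
ex=np.array([np.cos(yaw),np.sin(yaw),0]);x=ex*np.sin(t)-np.array([0,0,1])*np.cos(t);z=np.array([np.sin(yaw),-np.cos(yaw),0]);W=np.c_[x,np.cross(z,x),z]
B=np.array([.4210,-.1185,.1]);print("rv",(T0.inv()*R.from_matrix(W)).as_rotvec(degrees=True))
for k in(-.05,.033): print(k,rel(B+x*k))
im=snapshot("top");g=im.max(2);m=(g<50).astype(np.uint8);n,l,st,ce=cv2.connectedComponentsWithStats(m)
for i in range(1,n):
    if st[i,4]>60 and 395<ce[i][0]<440 and 255<ce[i][1]<300: print(st[i],ce[i].round(1))
cv2.imwrite("pics/t7.png",cv2.hconcat([cv2.resize(im[190:310,365:485],(395,395),interpolation=2),cv2.resize(snapshot("scene")[130:250,320:440],(395,395),interpolation=2)]))
E
```

```text
time: 19.4
eef_pos: [0.384, -0.1134, 0.1559]
tool_rot: [0.644, 0.286, -0.377, 0.601]
wrist_force: [0.1, 0.5, 0.4]
opening: 0.0596
[ 0.38402968 -0.11342789  0.15592848] [0.0615067  0.50704403 0.44930392] 0.05960012029035255 [-0.54 -0.9   2.3   0.23  1.2   1.14]
rv [ 0.37634962  0.1853022  -4.00053754]
-0.05 [17.35340512  3.15074063 -0.42875923]
0.033 [100.15073398  -2.63889049  -0.71599727]
[420 262  31  11 143] [430.4 266.5]
[409 273  13  16 153] [414.8 280.8]
```

View pics/t7.png

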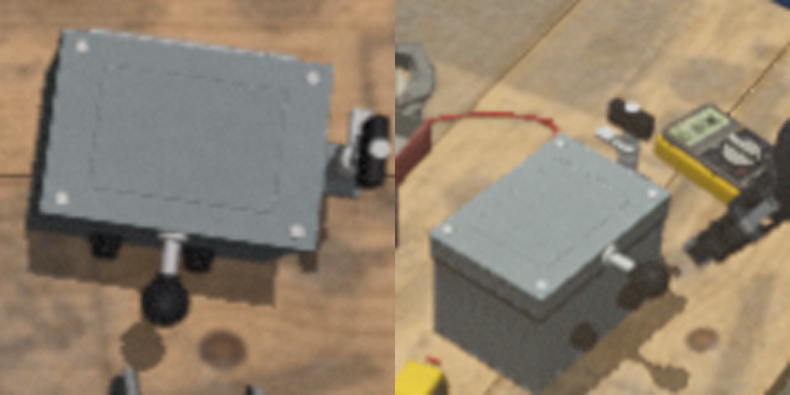

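The lid is shut again with its ball in the same place (top pixel (414.8,280.8)), and the clamp is still off. Go in deeper this time, with the ball 33 mm behind the TCP.

```bash
python3 -m creep '[0.4,17,3,0,0,0,-4, 0.4,45,1,0,0,0,-4, 0.4,75,-1,-0.5,0,0,-4, 0.4,95,-2.5,-0.7,0,0,-4, 0.4,100,-2.6,-0.7,0,0,-4, 0.4,100,-2.6,-0.7,0,0,-4, 0,100,-2.6,-0.7,0,0,-4, -0.3,100,-2.6,-0.7,0,0,-4, -1,100,-2.6,-0.7,0,0,-4, -1,100,-2.6,-0.7,0,0,-4, -1,100,-2.6,-0.7,0,0,-4, -1,100,-2.6,-0.7,0,0,-4]' 30
python3 - <<'E'
from h import *
s=get_state();T=R.from_quat(s["tool_rot"]).as_matrix();print(s["eef_pos"],T.T@s["wrist_force"],s["opening"],s["joint_positions"].round(2))
print("ball in tool",rel((.4210,-.1185,.1)));print(T.round(3))
E
```

```text
time: 21.0
eef_pos: [0.4376, -0.1196, 0.0729]
tool_rot: [0.635, 0.308, -0.396, 0.587]
wrist_force: [-6.4, 10.3, 8.2]
opening: 0.0281
[ 0.43760013 -0.11957214  0.07290746] [-11.01588211  -2.63035474  -9.27430275] 0.02806210093297269 [-0.45 -0.52  2.23  0.19  0.93  1.19]
ball in tool [-31.75225239  -0.78571698   1.37719235]
[[ 0.495  0.857 -0.141]
 [-0.074 -0.121 -0.99 ]
 [-0.865  0.501  0.003]]
```

Opening is 28 mm (pads read about 2 mm low, as on the wing), so the ball is at the pads' middle now. Lift in shorter stretches, checking each.

```bash
python3 -m creep '[-1,-4,3,0,0,0,0, -1,-8,6,0,0,0,0, -1,-15,12,0,0,0,0, -1,-22.5,18,0,0,0,0, -1,-29.5,25,0,0,0,0, -1,-36,32,0,0,0,0, -1,-42,39.5,0,0,0,0, -1,-42,39.5,0,0,0,0]' 30
sed -i 's/\[.0269,.0012,-.0015\]\*1/[.0318,.0008,-.0014]/' h.py; python3 -c "from h import *;report()"
```

```text
time: 22.0
eef_pos: [0.4512, -0.1215, 0.1301]
tool_rot: [0.635, 0.308, -0.396, 0.587]
wrist_force: [3.7, -0.7, -4.7]
opening: 0.0277
[ 0.4512 -0.1215  0.1301] F tool [6.  0.9 0.1] M [ 0.01  0.03 -0.27] open 0.027685880567345618 t 22.0
ball [ 0.4345 -0.1204  0.1572] r 0.1608 angle 0.369
0.57 [-15.7  27.9   0.2]
0.77 [-25.6  58.3   0.4]
1.2 [-25.5 126.9   0.9]
1.28 [-22.2 139.3   0.9]
1.33 [-19.7 146.9   1. ]
1.36 [-18.  151.4   1. ]
```

```bash
python3 -m creep '[-1,-5,7,0,0,0,0, -1,-9.5,14.5,0,0,0,0, -1,-14,23.5,0,0,0,0, -1,-18,32.5,0,0,0,0, -1,-21,41.5,0,0,0,0, -1,-24,50.5,0,0,0,0, -1,-26,60,0,0,0,0, -1,-26,60,0,0,0,0]' 30; python3 -c "from h import *;report()"
```

```text
time: 23.0
eef_pos: [0.4902, -0.1273, 0.1835]
tool_rot: [0.635, 0.308, -0.396, 0.588]
wrist_force: [0.6, -4.8, -2.6]
opening: 0.0279
[ 0.4902 -0.1273  0.1835] F tool [ 2.9 -0.2  4.6] M [-0.19 -0.73 -0.58] open 0.02791793417498204 t 23.0
ball [ 0.4736 -0.1262  0.2106] r 0.161 angle 0.784
0.98 [-3.1 31.9  0.2]
1.18 [ 0.1 63.7  0.5]
1.2 [ 0.7 66.2  0.5]
1.28 [ 3.9 78.6  0.6]
1.33 [ 6.5 86.2  0.6]
1.36 [ 8.2 90.7  0.6]
```

Very clean. Continue to about 1.2.

```bash
python3 -m creep '[-1,-1.3,9,0,0,0,0, -1,-2.5,19,0,0,0,0, -1,-3,28,0,0,0,0, -1,-3,38,0.2,0,0,0, -1,-2.3,47,0.3,0,0,0, -1,-1,56,0.4,0,0,0, -1,0.3,64,0.5,0,0,0, -1,0.7,66,0.5,0,0,0, -1,0.7,66,0.5,0,0,0]' 30; python3 -c "from h import *;report()"
```

```text
time: 24.12
eef_pos: [0.5471, -0.1353, 0.2159]
tool_rot: [0.635, 0.308, -0.396, 0.588]
wrist_force: [-0.3, 0.4, -0.2]
opening: 0.0002
[ 0.5471 -0.1353  0.2159] F tool [-0.  -0.4 -0.3] M [ 0.01 -0.04 -0.26] open 0.0002012222176963505 t 24.125
ball [ 0.5305 -0.1342  0.243 ] r 0.1607 angle 1.197
1.4 [ 9.9 30.4  0.2]
1.6 [25.7 58.3  0.4]
1.2 [0.1 0.4 0. ]
1.28 [ 3.4 12.8  0.1]
1.33 [ 5.9 20.4  0.1]
1.36 [ 7.6 24.9  0.2]
```

The jaws are empty: the ball slipped out on this stretch. Look at where the lid is.

```bash
python3 - <<'E'
from h import *
cv2.imwrite("pics/t8.png",cv2.hconcat([cv2.resize(snapshot("top")[150:310,360:520],(395,395),interpolation=2),cv2.resize(snapshot("scene")[90:250,310:470],(395,395),interpolation=2)]))
E
```

```text
(no output)
```

View pics/t8.png

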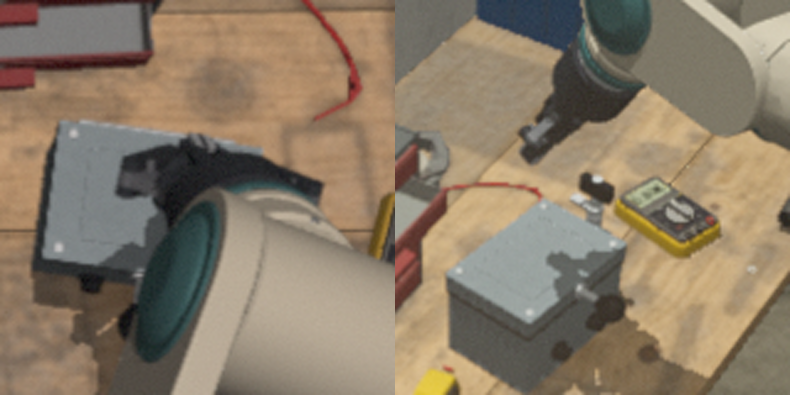

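The lid is shut, the clamp is still off and nothing else has moved. The ball worked loose as it turned between the pads, so this time the tool will turn with the lid (lean 40° to -22°) to keep contact static. It will also grip a little deeper and harder.

```bash
cat >> h.py <<'E'
yaw=-.147;ex=np.array([np.cos(yaw),np.sin(yaw),0]);ez=np.array([0,0,1.]);zt=np.array([np.sin(yaw),-np.cos(yaw),0])
H=np.array([.5187,-.133,.09])+.061*ex
def W(t):
    t=np.radians(t);x=ex*np.sin(t)-ez*np.cos(t);return np.c_[x,np.cross(zt,x),zt]
def ballq(q): return H-ex*.1603*np.cos(.0624+q)+ez*.1603*np.sin(.0624+q)
def row(P,t):
    s=get_state();T0=R.from_quat(s["tool_rot"]);return rel(P).round(1),(T0.inv()*R.from_matrix(W(t))).as_rotvec(degrees=True).round(1)
E
python3 - <<'E'
from h import *
B=ballq(0);print(B)
for P,t in((np.array([.44,-.12,.21]),30),(B-W(35)[:,0]*.05,35),(B-W(40)[:,0]*.0,40),(B+W(40)[:,0]*.034,40)): print(*row(P,t))
E
```

```text
[ 0.42077958 -0.11850111  0.09999623]
[-49.2 -96.3  -0.2] [ 0.4  0.1 -0.1]
[ -13.6 -172.4    0.5] [0.4 0.1 4.9]
[  36.2 -168.2    0.4] [0.4 0.  9.9]
[  69.7 -162.4    0.4] [0.4 0.  9.9]
```

```bash
python3 -m creep '[0,-25,-48,0,0.4,0,0, 0.4,-49,-96,0,0.4,0,0, 0.4,-40,-135,0.3,0.4,0,3, 0.4,-14,-172,0.5,0.4,0,5, 0.4,10,-170,0.5,0.4,0,8, 0.4,36,-168,0.4,0.4,0,10, 0.4,60,-164,0.4,0.4,0,10, 0.4,70,-162.4,0.4,0.4,0,10, 0.4,70,-162.4,0.4,0.4,0,10, 0.4,70,-162.4,0.4,0.4,0,10, 0,70,-162.4,0.4,0.4,0,10, -0.3,70,-162.4,0.4,0.4,0,10, -1,70,-162.4,0.4,0.4,0,10, -1,70,-162.4,0.4,0.4,0,10, -1,70,-162.4,0.4,0.4,0,10, -1,70,-162.4,0.4,0.4,0,10]' 50
python3 - <<'E'
from h import *
s=get_state();T=R.from_quat(s["tool_rot"]).as_matrix();print(s["eef_pos"],T.T@s["wrist_force"],s["opening"],s["joint_positions"].round(2),"tilt",np.degrees(np.arctan2(T[:,0]@ex,-T[2,0])))
o=T.T@(ballq(0)-s["eef_pos"]);print("ball in tool mm",o*1000)
for q,t in((.08,37),(.16,33),(.25,28),(.34,23),(.42,19),(.5,15),(.6,10)):
    print(q,*row(ballq(q)-W(t)@o,t))
E
```

```text
time: 26.22
eef_pos: [0.4432, -0.1203, 0.0747]
tool_rot: [0.662, 0.251, -0.343, 0.617]
wrist_force: [-14.2, 13.4, 14.2]
opening: 0.0274
[ 0.4431613  -0.12029151  0.07470543] [-21.15732091  -3.11390495 -11.20400698] 0.027410483591395945 [-0.49 -0.64  2.37  0.33  0.77  1.06] tilt 40.10503820597873
ball in tool mm [-33.7803553   -0.8432076    1.39570149]
0.08 [-8.9  7.4  0.1] [ 0.  -0.2 -3.1]
0.16 [-17.2  14.9   0.1] [ 0.  -0.2 -7.1]
0.25 [-25.8  23.9   0. ] [  0.   -0.2 -12.1]
0.34 [-33.6  33.6   0. ] [  0.   -0.2 -17.1]
0.42 [-39.6  43.   -0. ] [  0.   -0.2 -21.1]
0.5 [-44.9  52.9  -0. ] [  0.1  -0.2 -25.1]
0.6 [-50.3  65.7  -0. ] [  0.1  -0.2 -30.1]
```

```bash
python3 -m creep '[-1,-4,3.5,0,0,0,-1.5, -1,-9,7.5,0,0,0,-4, -1,-17,15,0,0,0,-8, -1,-26,24,0,0,0,-12, -1,-34,33.5,0,0,0,-17, -1,-40,43,0,0,0,-21, -1,-42,47,0,0,0,-23, -1,-42,47,0,0,0,-23]' 40
cat >> h.py <<'E'
def nxt(o,rows):
    s=get_state();T=R.from_quat(s["tool_rot"]).as_matrix();p=s["eef_pos"]
    t=np.degrees(np.arctan2(T[:,0]@ex,-T[2,0]));b=p+T@o-H;r=np.hypot(b@ex,b[2]);q=np.arctan2(b[2],-b@ex)-.0624
    print("F",(T.T@s["wrist_force"]).round(1),"open",round(s["opening"],4),"j",s["joint_positions"].round(2),"tilt",t.round(1),"q",q.round(3),"r",r.round(4),"t",s["time"])
    for k,tt in rows:
        P=H+T[:,2]*(b@T[:,2])+ (-ex*r*np.cos(.0624+k)+ez*r*np.sin(.0624+k))
        print(k,*row(P-W(tt)@o,tt))
E
python3 -c "
from h import *
nxt(np.array([-.0338,-.0008,.0014]),((.55,13),(.65,8),(.75,3),(.85,-2),(.95,-7),(1.05,-11),(1.15,-15)))"
```

```text
time: 27.22
eef_pos: [0.4517, -0.1214, 0.1369]
tool_rot: [0.598, 0.379, -0.46, 0.536]
wrist_force: [-2.4, 0.9, -1.5]
opening: 0.0275
F [ 0.7 -2.9 -0.5] open 0.0275 j [-0.39 -0.34  1.92  0.08  1.27  1.31] tilt 17.0 q 0.452 r 0.1604 t 27.225
0.55 [-10.2   9.5  -0.5] [ 0.1 -0.2 -4. ]
0.65 [-19.7  19.7  -0.5] [ 0.1 -0.2 -9. ]
0.75 [-28.1  30.8  -0.5] [  0.1  -0.2 -14. ]
0.85 [-35.3  42.6  -0.5] [  0.1  -0.2 -19. ]
0.95 [-41.2  55.1  -0.5] [  0.1  -0.2 -24. ]
1.05 [-45.5  68.7  -0.5] [  0.1  -0.2 -28. ]
1.15 [-48.5  82.5  -0.5] [  0.1  -0.2 -32. ]
```

```bash
python3 -m creep '[-1,-5,4.5,0,0,0,-2, -1,-10,9.5,0,0,0,-4, -1,-15,14.5,0,0,0,-6.5, -1,-20,20,0,0,0,-9, -1,-24,25,0,0,0,-11.5, -1,-28,31,0,0,0,-14, -1,-28,31,0,0,0,-14]' 40
python3 -c "
from h import *
nxt(np.array([-.0338,-.0008,.0014]),((.8,0),(.85,-2),(.9,-4),(.95,-6.5),(1.0,-9),(1.05,-11),(1.1,-13),(1.15,-15)))"
```

```text
time: 28.1
eef_pos: [0.4726, -0.1246, 0.1726]
tool_rot: [0.548, 0.449, -0.522, 0.476]
wrist_force: [-5.3, 0.4, 1.9]
opening: 0.0273
F [-2.1 -5.2  0.3] open 0.0273 j [-0.34 -0.08  1.6   0.01  1.57  1.37] tilt 3.0 q 0.749 r 0.1603 t 28.1
0.8 [-5.2  4.6 -0.5] [ 0.1 -0.2 -3. ]
0.85 [-9.9  9.9 -0.5] [ 0.1 -0.2 -5. ]
0.9 [-14.4  15.4  -0.6] [ 0.1 -0.2 -7. ]
0.95 [-18.7  20.9  -0.6] [ 0.1 -0.2 -9.5]
1.0 [-22.6  26.5  -0.6] [  0.2  -0.2 -12. ]
1.05 [-26.2  32.6  -0.6] [  0.2  -0.2 -14. ]
1.1 [-29.5  38.9  -0.5] [  0.2  -0.2 -16. ]
1.15 [-32.4  45.4  -0.5] [  0.2  -0.2 -18. ]
```

```bash
python3 -m creep '[-1,-5,4.5,0,0,0,-3, -1,-10,10,0,0,0,-5, -1,-14.5,15.5,0,0,0,-7, -1,-19,21,0,0,0,-9.5, -1,-22.5,26.5,0,0,0,-12, -1,-22.5,26.5,0,0,0,-12]' 40
python3 -c "
from h import *
nxt(np.array([-.0338,-.0008,.0014]),((1.05,-11),(1.1,-13),(1.15,-15),(1.2,-17),(1.25,-19),(1.3,-21),(1.36,-23)))"
```

```text
time: 28.85
eef_pos: [0.4975, -0.1285, 0.1961]
tool_rot: [-0.498, -0.504, 0.569, -0.418]
wrist_force: [-2.0, -0.0, 0.5]
opening: 0.0276
F [-0.2 -2.   0.3] open 0.0276 j [-0.31  0.16  1.32 -0.02  1.82  1.4 ] tilt -9.0 q 0.998 r 0.16 t 28.85
1.05 [-4.9  5.4 -0.5] [ 0.1 -0.2 -2. ]
1.1 [-9.4 10.9 -0.5] [ 0.1 -0.2 -4. ]
1.15 [-13.6  16.6  -0.5] [ 0.1 -0.2 -6. ]
1.2 [-17.5  22.5  -0.5] [ 0.1 -0.2 -8. ]
1.25 [-21.   28.5  -0.5] [  0.1  -0.1 -10. ]
1.3 [-24.3  34.7  -0.5] [  0.2  -0.1 -12. ]
1.36 [-27.7  42.7  -0.5] [  0.2  -0.1 -14. ]
```

The grip is steady with almost no force. Continue to 1.3.

```bash
python3 -m creep '[-1,-5,5.4,0,0,0,-2, -1,-9.4,11,0,0,0,-4, -1,-13.6,16.6,0,0,0,-6, -1,-17.5,22.5,0,0,0,-8, -1,-21,28.5,0,0,0,-10, -1,-24,34.5,0,0,0,-12, -1,-24,34.5,0,0,0,-12]' 40
python3 - <<'E'
from h import *
nxt(np.array([-.0338,-.0008,.0014]),((1.33,-22),(1.36,-23)))
L=lambda q,f,u,y:H-zt*y-ex*(f*np.cos(q)-u*np.sin(q))+ez*(f*np.sin(q)+u*np.cos(q))
out=[]
for n,(x0,y0,w) in {"scene":(310,90,130),"top":(370,170,130)}.items():
    k=395/w;im=cv2.resize(snapshot(n)[y0:y0+w,x0:x0+w],(395,395),interpolation=2)
    for q,c in((1.2,(0,0,255)),(1.3,(0,255,0)),(1.4,(255,0,0))):
        for y in(-.082,.082):
            for u in(0,.022):
                a=((proj(n,L(q,.118,u,y))-[x0,y0]+.5)*k).astype(int);cv2.circle(im,tuple(map(int,a)),2,c,-1)
    out.append(im)
cv2.imwrite("pics/t9.png",cv2.hconcat(out))
E
```

```text
time: 29.72
eef_pos: [0.5352, -0.1343, 0.2127]
tool_rot: [-0.443, -0.553, 0.609, -0.357]
wrist_force: [2.2, 0.2, -10.4]
opening: 0.0276
F [ 8.9  5.8 -0.5] open 0.0276 j [-0.29  0.45  0.97 -0.05  2.09  1.41] tilt -20.9 q 1.297 r 0.1581 t 29.725
1.33 [-2.8  3.8 -0.4] [ 0.1 -0.1 -1.1]
1.36 [-5.1  7.3 -0.4] [ 0.1 -0.1 -2.1]
```

View pics/t9.png

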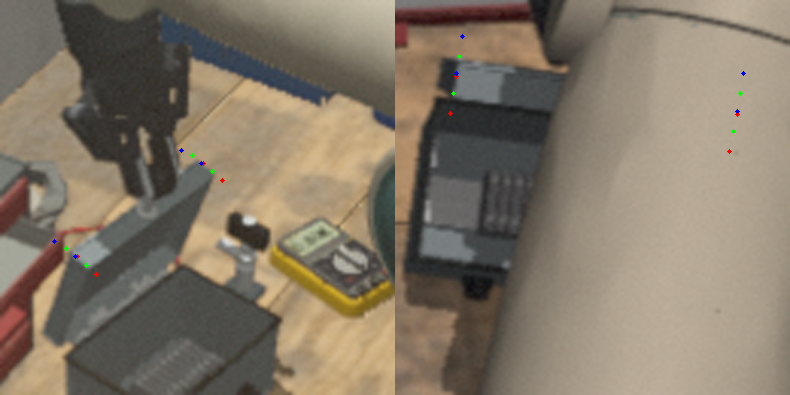

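The lid stands with its front-left top corner at top-panel (450,60), between the 1.2 and 1.3 marks and near 1.3. The image suggests about 1.28–1.29 and the arm 1.297. The ball is firmly between the pads. Final step of about 0.07 rad.

```bash
python3 -m creep '[-1,-1.5,2,0,0,0,-0.5, -1,-3,4,0,0,0,-1, -1,-4.2,6,0,0,0,-1.6, -1,-5.4,7.8,0,0,0,-2, -1,-5.4,7.8,0,0,0,-2, -1,-5.4,7.8,0,0,0,-2, -1,-5.4,7.8,0,0,0,-2]' 40
python3 - <<'E'
from h import *
nxt(np.array([-.0338,-.0008,.0014]),((1.36,-23),))
print(get_state()["joint_vel"].round(3))
L=lambda q,f,u,y:H-zt*y-ex*(f*np.cos(q)-u*np.sin(q))+ez*(f*np.sin(q)+u*np.cos(q))
out=[]
for n,(x0,y0,w) in {"scene":(315,105,100),"top":(365,175,60)}.items():
    k=395/w;im=cv2.resize(snapshot(n)[y0:y0+w,x0:x0+w],(395,395),interpolation=2)
    for q,c in((1.26,(0,0,255)),(1.36,(0,255,0)),(1.46,(255,0,0))):
        for y in(-.082,.082):
            for u in(0,.022):
                a=((proj(n,L(q,.118,u,y))-[x0,y0]+.5)*k).astype(int);cv2.circle(im,tuple(map(int,a)),2,c,-1)
    out.append(im)
cv2.imwrite("pics/t10.png",cv2.hconcat(out))
E
```

```text
time: 30.7
eef_pos: [0.5439, -0.1356, 0.2149]
tool_rot: [-0.433, -0.56, 0.615, -0.346]
wrist_force: [1.1, -0.4, -8.6]
opening: 0.0273
F [7.5 4.4 0.2] open 0.0273 j [-0.28  0.5   0.9  -0.06  2.14  1.41] tilt -22.9 q 1.361 r 0.1581 t 30.7
1.36 [ 0.1 -0.1 -0.4] [ 0.1 -0.1 -0.1]
[-0.001 -0.001  0.002  0.     0.001 -0.001]
```

View pics/t10.png

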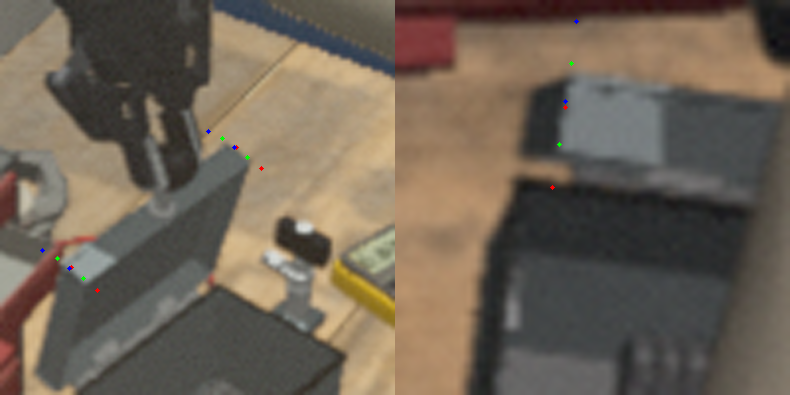

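The top panel puts the front-face corners at (568,76) and (560,155). Against the marks for 1.26 and 1.36 that reads about 1.33; the scene panel gives about 1.33 and the arm 1.361. I'll nudge about 0.02 rad up and settle.

```bash
python3 -m creep '[-1,-0.8,1.3,0,0,0,0, -1,-1.6,2.7,0,0,0,0, -1,-1.6,2.7,0,0,0,0, -1,-1.6,2.7,0,0,0,0, -1,-1.6,2.7,0,0,0,0, -1,-1.6,2.7,0,0,0,0, -1,-1.6,2.7,0,0,0,0]' 40
python3 - <<'E'
from h import *
nxt(np.array([-.0338,-.0008,.0014]),())
L=lambda q,f,u,y:H-zt*y-ex*(f*np.cos(q)-u*np.sin(q))+ez*(f*np.sin(q)+u*np.cos(q))
im=snapshot("top")
# front-face band along 3 columns: brightness edges (face vs surroundings)
for c in(455,458,461):
    col=im[180:210,c].astype(int).sum(1)//3;print(c,col.tolist())
for q in(1.30,1.36,1.42): print(q,proj("top",L(q,.118,.022,.07)).round(1),proj("top",L(q,.118,0,.07)).round(1))
im=im[175:235,365:425]
for c in(28,31,34): print(c+365,im[5:32,c].astype(int).sum(1)//3)
E
```

```text
time: 31.68
eef_pos: [0.547, -0.136, 0.215]
tool_rot: [-0.433, -0.56, 0.615, -0.346]
wrist_force: [1.8, -2.8, -14.7]
opening: 0.0271
F [12.7  7.7  2.5] open 0.0271 j [-0.28  0.51  0.88 -0.06  2.14  1.41] tilt -23.0 q 1.38 r 0.1577 t 31.675
455 [150, 150, 152, 152, 152, 152, 152, 155, 154, 153, 154, 152, 154, 152, 152, 153, 153, 155, 157, 157, 158, 157, 157, 159, 158, 158, 159, 159, 159, 159]
458 [158, 159, 157, 157, 158, 159, 157, 159, 161, 159, 160, 160, 159, 161, 161, 160, 160, 159, 159, 161, 158, 162, 161, 162, 161, 159, 161, 160, 161, 160]
461 [161, 157, 161, 160, 160, 160, 160, 159, 158, 160, 160, 162, 163, 162, 164, 165, 163, 165, 161, 161, 163, 161, 162, 160, 161, 161, 163, 161, 162, 162]
1.3 [397.5 189. ] [395.6 201.3]
1.36 [398.  185.1] [396.2 197.4]
1.42 [398.5 181.2] [396.8 193.4]
393 [110 114 124 128 132 122 119 121 125 124 124 125 126 124 126 123 120  99
  79  72  77  85  68  39  28  43  45]
396 [111 117 124 126 122 114 117 101 123 124 124 124 125 126 125 127 127 116
  75  78  80  85  79  51  33  38  43]
399 [116 118 127 130 127 126 123 111 124 124 124 126 126 122 125 126 125 116
  86  76  78  75  82  64  30  34  42]
```

Edge rows in the top image (186.7 and 197.6) give 1.34–1.36 and the arm gives 1.38, so the lid is at balance within about 0.02 rad. The grip is steady at 27 mm and the arm is at rest. Hand in.

```bash
python3 -c "
from h import *
s=get_state();print(s['opening'],s['wrist_force'],abs(s['joint_vel']).max(),s['time']);print(sign_off())"
```

```text
0.02761147049525402 [  0.64060534  -3.34690558 -14.49111616] 0.0012639812659502028 31.725
the job is handed in; nothing more can be done
None
```

The lid is standing at its balance point with the ball knob gripped, and the job is handed in. It took three lifts, because the ball slipped out of the jaws twice.

- **Clamp:** I turned the knob clockwise to its stop. The pictures show the tongue right off the lid.
- **Lid:** In the first two lifts the ball worked out of the fingers as it turned between them, and the lid dropped shut each time. After the first slip the closed fingers pressed on the ball's stem, with about 115 N at the wrist when I read it, just under the 120 N limit. I only read the force between moves, so I can't rule out a higher peak. On the third lift I gripped deeper and let the tool turn with the lid, and the grip held.

**Last checks (31.7 s):**
- **Lid angle:** The readings disagree slightly. The top camera gives 1.34–1.36 rad and the arm's position gives 1.38; the target is 1.36.
- **Grip:** The finger opening is steady at 27–28 mm on the ball, with the grip set at 40 N. The ball is 30 mm, but the opening also read about 2 mm low on the clamp wing.
- **Arm:** It is standing still, with a steady pull of about 15 N between the gripper and the lid, mostly downward.
- **Loose items:** The multimeter looks unmoved in the later pictures. I did not aim a final check at the tape measure or the spanner, but the arm did not go near them while low.

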